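Close the waste canister with its squeeze-tab stopper

ROBOT

A 6-joint arm with a two-finger parallel gripper is mounted at the origin on the work surface. World frame = base frame: x ahead of the robot, y to its left, z up, the work surface at z = 0. Lengths are in mm, angles in rad, forces in N, time in s.
With the tool pointing down it reaches from about 425 to 950 mm from the base axis. Payload 3.5 kg.
Tool frame: the origin (TCP) lies between the finger pads; the fingertips stand 11 mm ahead of it and the grasp point (between the pads) lies 8 mm behind it; z points along the fingers, y is the direction in which the jaws open and shut (so a half turn about z gives the same grasp; the last joint's range is limited). The gripper opens to 85 mm and grips with 20 to 120 N. Pads are 22 mm wide; open, the fingers measure 114 mm over their backs; the gripper's body (76 mm by 85 mm) begins 54 mm behind the grasp point. The pads swing forward as they close: fully open they stand 13 mm farther back than shut.
Start: joints at [0.987, 0.286, 1.577, -0, 1.279, -0.15], TCP at [283.68, 612.48, 242.325] pointing down, gripper open.
Joint ranges: [-2.77, 2.77], [-0.9, 2.22], [0.21, 2.48], [-1.53, 4.67], [0.24, 2.81], [-2.84, 2.84]. Speed limits (rad/s): [2.79, 2.79, 3.14, 3.14, 3.14, 3.14].

INTERFACE

Orientations are given as a 3x3 rotation matrix whose columns are the frame's x, y, z axes.
In Python, from station import * gives the robot as it stands. The module is installed in compiled form; this text tells all that it offers. Calls block until the motion is done:
- move_ptp(position, orientation): joint-space move of the TCP to a pose.
- movel(position, rotation=None, v=150): straight line of the TCP; rotation=None keeps the orientation; v is the mean speed in mm/s.
- movej(angles): joint-space move.
- open_jaws() and grab(effort=None): open the fingers fully, or close them until they stop; effort is the grip in N (None keeps the last).
- pause(seconds).
- solve_ik(position, orientation): joint angles nearest the present ones, or None.
- camera(name): name is "side" or "top" or "wrist"; returns a dict with "img" (420x560x3 uint8, red, green, blue), "intrinsics" (3x3 intrinsics, pixels), "D" ([k1, k2, p1, p2, k3] as OpenCV has them; the pictures are not rectified), "R" (3x3) and "t" (3): a world point X has camera coordinates R X + t. Camera axes: x right, y down, z forward; pixel columns grow to the right and rows downward; lengths in mm; the calibration is good to about 2 mm. A picture is of the moment at which its call begins. There is no depth.
A pose or a line that the arm cannot do raises PlanningError and nothing moves.
- finish_job(): hands the job in, once; it reports no verdict.
Trained networks look in a picture, given as the dict that the camera call returned (one of the last four; its "shot" number tells which), for a name from the list of things; names that differ only in an ending like _2 or _b are one class to them, and where a whole thing is asked for, a point or a joint stands for the part that bears it (a point fixed in the world has none). Each returns a list of dicts, best first, with "p" (0 to 1); they miss things now and then, are a little off and sometimes report something else, mostly with a low value. They report only what shows in the picture. A call takes as long as a camera call. They do not tell look-alikes from the thing itself.
- outline_of(picture, name): "mask" (420x560 bool, what is visible of it) and "box" ([centre column, centre row, width, height] in pixels, round what is visible of it).
Readings, each from a call of its own:
- read_time(): time.
- read_joint_pos(): joint angles.
- read_qvel(): joint speeds.
- read_effort(): joint torques, N m.
- read_tcp_pos(): TCP position.
- read_eef_rot(): TCP orientation.
- read_contact_force(): force on the tool from outside, world axes, zero at the start.
- read_wrist_torque(): the same for the moment, N m.
- read_gripper_width(): finger opening in mm.
Only numpy, scipy, OpenCV 4.12 (cv2) and the standard library are available. Lean on these libraries where they do the work, as an engineer would, in place of code of your own. Each camera call takes 0.05 s, during which the arm holds its last target.

TASK

Close the yellow waste canister with the blue stopper: squeeze the stopper's two white tabs together, set it in the port with its lugs in the entry slots, press it gently down against the spring, turn it clockwise to its stop while still squeezing, then let go so that both tabs spring out and lock it. Use no more force on the port than the spring and the stop need (well under 50 N), and leave the other things on the bench where they are.

Things in the scene. Friction and masses are not known exactly. Their poses are not given: they have to be found in the camera images.
- stopper: Blue bayonet stopper, 0.14 kg, standing upright on its foot. Origin: centre of the foot, z up its axis. Foot 37 mm across, widening in 6 mm to a 48 mm shank up to z = 38 mm; flange 72 mm across, z = 38 to 44 mm, white stripes along +x and -x. Lugs at +x and -x, tabs at +y and -y. The same after half a turn.
- grip (a point): On the stopper's axis, 68 mm above its foot: height to pinch the tabs, fingers closing along its y. The two white tabs at +y and -y stand on the flange from z = 45 to 81 mm, 26 mm wide along x, outer faces 56 mm apart at rest, 46 mm fully squeezed.
- lug (a point): Outer end of the stopper's +x lug. Two lugs, along +x and -x, reach 29.5 mm from the axis, 11 mm wide, from 12 to 18 mm above the foot, hidden below the flange.
- tab_a (a joint): Travel of the tab at +y, m: 0 sprung out, 0.005 fully squeezed. Each tab's spring pushes back with about 2 N at first, 10 N fully in. Each tab has a tooth below the flange (7 mm wide, 22 to 34 mm above the foot) reaching 29 mm from the axis at rest, 24 mm squeezed: unsqueezed it hits the port's rim and keeps the stopper from going in.
- tab_b (a joint): The same for the tab at the stopper's -y.
- port (a point): Nominal centre of the top of the port's red rim, 136 mm above the bench; z up the port's axis. Fit is loose between canisters: the real rim lies up to 3 mm higher or lower than this point and its slots are turned by up to 11 degrees either way from this point's x axis; find them by feel or eye. Bore 51 mm, rim 17.5 mm deep, neck 77 mm across.
- slot (a point): Nominal top of one of two entry slots for the lugs, 17 mm wide, cut down through the red rim along about the port's +x and -x, 30 mm from its axis (white marks on the deck). Lugs slide down them, either way round. The flange meets the rim (rigid) with the foot 38 mm below the real rim; the lugs pass under the rim and can turn from 35.5 mm below it.
- notch (a point): Nominal top of one of two tooth notches, 11 mm wide, in the rim 40 degrees anticlockwise from each slot (green marks). Under the rim the stopper turns only clockwise seen from above: 50 degrees from mid-slot until the teeth face the notches, 53 to a rigid stop. Let go there, the teeth spring out and lock it, and it rests about 35.5 mm deep.
- shutter (a joint): Grey sprung shutter in the bore, m pushed down (0 to 0.014). It meets the stopper's foot 30 mm below the real rim, pushing up with about 3 N, growing by 0.9 N per mm to 10 N at 38 mm below: more force than that is the flange on the rim.
- canister: Round yellow waste canister, fixed to the bench by a steel bracket; 164 mm across at its deck, 78 mm above the bench, the neck in its middle. Two bracket arms stand at +y and -y, 88 mm from the axis, 58 mm tall. Origin: centre of its underside; axes as for the port.
- beaker: clear glass beaker, 60 mm across, 70 mm tall, standing loose; origin: centre of its underside. To be left alone.
- jar: amber jar with red lid, 60 mm across, 65 mm tall, standing loose; origin: centre of its underside. To be left alone.
- tube_rack: green rack, 85 x 135 x 50 mm, with three red-capped tubes that reach 102 mm; origin: centre of its underside. To be left alone.
- tip_box: green box with clear lid, 82 x 117 x 67 mm; origin: centre of its underside. To be left alone.
- dish: flat round culture dish, 90 mm across, 13 mm tall; origin: centre of its underside. To be left alone.
- marker: black marker pen, 130 x 13 mm, lying along its x axis. To be left alone.
- vial: small amber vial, 28 mm across, 50 mm tall; origin: centre of its underside. To be left alone.
Things that resemble listed ones, but are neither listed nor needed, are in the scene too. Several things look just like the stopper: the one meant starts farthest to the robot's left.

How it is judged:
By the outcome, as a careful person would: the job done as asked, in the order asked, and still so for the second after the job is handed in, with the robot touching nothing.
It also fails if it takes over 69 s, if anything falls off the work surface, if the arm or the gripper's body presses on something with over 40 N, if the wrist force passes 120 N, or if a joint passes its speed limit or range.

## Working session

There is one attempt and no reset: what is moved stays moved. The work goes in short steps, each a Python script; the robot and the scene stay as the last script left them, time stands still between calls to the robot, and variables do not carry over. Pictures are saved under pics/ and viewed, and the job is handed in when it is done.

```bash
mkdir -p pics; ls
python3 - <<'E'
from station import *
import cv2,pickle
for n in ["top","side","wrist"]:
    c=camera(n); cv2.imwrite(f"pics/{n}0.png",c["img"][:,:,::-1]); pickle.dump(c,open(f"pics/{n}0.pkl","wb"))
    for k in ["stopper","canister"]:
        print(n,k,[(round(d["p"],2),[round(float(x)) for x in d["box"]]) for d in outline_of(c,k)])
    print(c["intrinsics"],c["D"],c["R"],c["t"])
print(read_time())
E
```

```text
pics
top stopper [(0.93, [174, 231, 23, 22]), (0.72, [271, 203, 25, 30]), (0.6, [276, 236, 26, 25])]
top canister [(0.88, [343, 225, 67, 77])]
[[396.54007859   0.         273.86069759]
 [  0.         396.54007859 212.50667813]
 [  0.           0.           1.        ]] [-0.09442437  0.          0.          0.          0.        ] [[ 0.01903605 -0.99970684  0.01496233]
 [-0.9886422  -0.0210525  -0.14880657]
 [ 0.14907794 -0.0119597  -0.98875312]] [ -22.52526811  560.71765423 1129.17498395]
side stopper [(0.81, [265, 229, 26, 38]), (0.71, [304, 225, 26, 35]), (0.6, [260, 176, 17, 28])]
side canister [(0.75, [292, 285, 97, 94])]
[[429.85715245   0.         285.59471524]
 [  0.         429.85715245 211.48680545]
 [  0.           0.           1.        ]] [-0.06279373  0.          0.          0.          0.        ] [[ 0.99265228 -0.11917854  0.02092683]
 [-0.04665182 -0.5365219  -0.8425959 ]
 [ 0.11164706  0.83542847 -0.53813958]] [-548.49102198   97.07640176 1112.75911378]
wrist stopper []
wrist canister []
[[359.95919192   0.         280.68610982]
 [  0.         359.95919192 210.07613878]
 [  0.           0.           1.        ]] [0.00518692 0.         0.         0.         0.        ] [[ 0.42013129  0.9074615  -0.00182189]
 [ 0.87451211 -0.40433883  0.26784079]
 [ 0.24231854 -0.11412156 -0.96346146]] [-674.45666022  -33.74683812  379.30360102]
0.45
```

Run:
```python
import cv2
a=cv2.imread("pics/top0.png");b=cv2.imread("pics/side0.png")
cv2.imwrite("pics/top0b.png",cv2.resize(a[120:300,120:420],None,fx=2.6,fy=2.6,interpolation=2))
cv2.imwrite("pics/side0b.png",cv2.resize(b[130:350,150:450],None,fx=2.6,fy=2.6,interpolation=2))
```

```text
(no output)
```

View pics/top0.png

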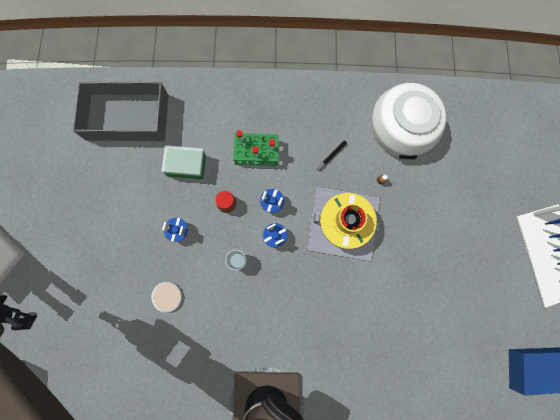

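View pics/side0.png

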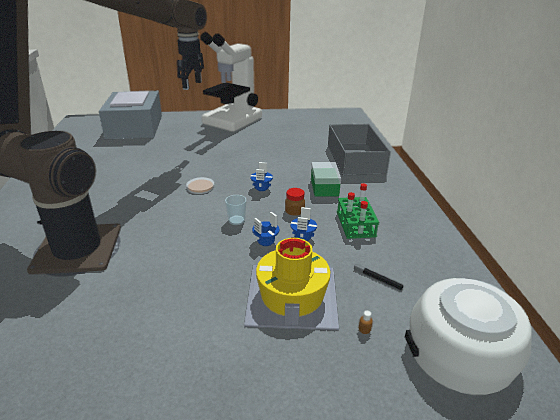

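View pics/wrist0.png

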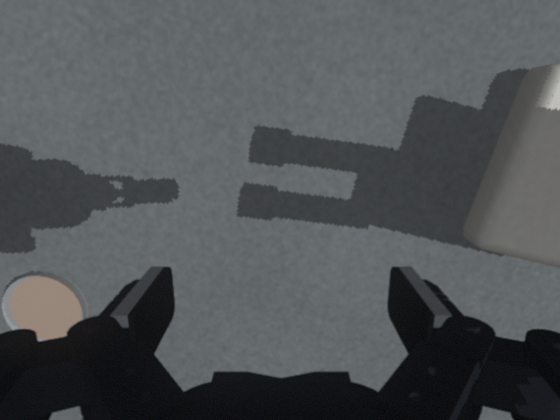

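```bash
ls pics
```

```text
side0.pkl
side0.png
side0b.png
top0.pkl
top0.png
top0b.png
wrist0.pkl
wrist0.png
```

View pics/top0b.png

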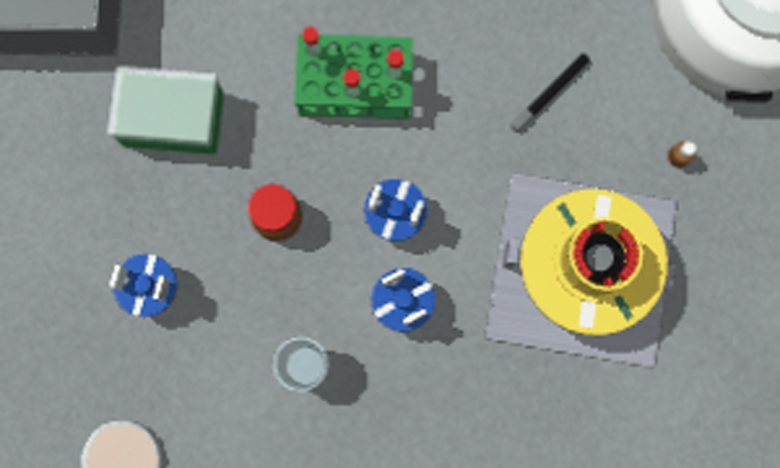

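The top image (up = +x, left = +y) shows three blue stoppers at (174,231), (271,201) and (275,236). The one farthest to the robot's left is at (174,231). Next I localise it and the canister and look closer with the wrist camera.

```bash
cat > h.py <<'E'
import numpy as np,cv2,pickle
def ray(c,uv):
    n=cv2.undistortPoints(np.array(uv,float).reshape(-1,1,2),c["intrinsics"],np.array(c["D"],float)).reshape(-1,2)
    R=np.array(c["R"]);t=np.array(c["t"])
    return -R.T@t, np.c_[n,np.ones(len(n))]@R
def at_z(c,uv,z):
    o,d=ray(c,uv); return o+d*((z-o[2])/d[:,2])[:,None]
def proj(c,X):
    X=np.array(X,float).reshape(-1,3);R=np.array(c["R"]);t=np.array(c["t"])
    return cv2.projectPoints(X,cv2.Rodrigues(R)[0],t,c["intrinsics"],np.array(c["D"],float))[0].reshape(-1,2)
def down(yaw): # tool x axis at yaw, z down
    c,s=np.cos(yaw),np.sin(yaw)
    return np.array([[c,s,0],[s,-c,0],[0,0,-1]])
E
python3 - <<'E'
from h import *
from station import read_eef_rot
c=pickle.load(open("pics/top0.pkl","rb"))
print(at_z(c,[[174,231],[271,203],[276,236]],50), at_z(c,[[350.5,218.5]],136))
w=pickle.load(open("pics/wrist0.pkl","rb"))
print(-np.array(w["R"]).T@w["t"]); R=read_eef_rot();print(R)
print("cam in tool",np.array(R).T@(-np.array(w["R"]).T@w["t"]-np.array([283.68,612.48,242.325])), np.array(R).T@np.array(w["R"]).T)
c2=cv2.imread("pics/top0.png");cv2.imwrite("pics/crop.png",cv2.resize(c2[205:255,145:215],None,fx=8,fy=8,interpolation=2))
E
```

```text
[[499.05466579 279.43825679  50.        ]
 [587.99058036  -2.16233644  50.        ]
 [490.90405054 -18.66094883  50.        ]] [[ 534.83386047 -219.28343375  136.        ]]
[220.96007225 641.68501691 373.25439432]
[[-9.07383001e-01  4.20304748e-01 -8.58009939e-05]
 [ 4.20304755e-01  9.07382998e-01 -8.79145445e-05]
 [ 4.09034626e-05 -1.15834729e-04 -9.99999992e-01]]
cam in tool [ 6.91913592e+01  1.23486190e-01 -1.30926579e+02] [[ 1.90317017e-04 -9.63451997e-01 -2.67880968e-01]
 [ 9.99998527e-01  6.40383953e-04 -1.59273152e-03]
 [ 1.70606704e-03 -2.67880270e-01  9.63450699e-01]]
```

View pics/crop.png

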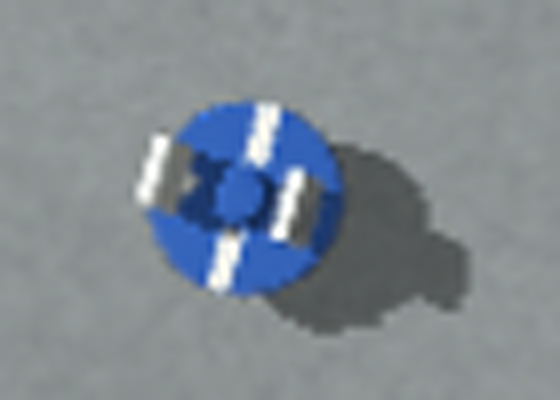

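It is the stopper as described: white stripes at about crop (265,105)/(225,290), tabs left and right. Now the wrist view above it.

Run:
```python
from station import *
from h import *
R=down(np.radians(168))
p=np.array([499,279.4,260])-R@np.array([15,0,0])
p[2]=260
move_ptp(p.tolist(),R)
print(read_time(),read_joint_pos())
c=camera("wrist"); pickle.dump(c,open("pics/w1.pkl","wb")); cv2.imwrite("pics/w1.png",c["img"][:,:,::-1])
for d in outline_of(c,"stopper"): print(d["p"],d["box"])
```

```text
1.9583 [ 3.20848315e-01  7.21995965e-02  1.78934356e+00  3.52953296e-04
  1.28002762e+00 -1.04146405e+00]
0.98 [41.6, 305.9, 79.6, 66.6]
0.85 [280.9, 173.3, 73.6, 76.0]
0.64 [19.9, 223.1, 39.7, 63.7]
```

View pics/w1.png

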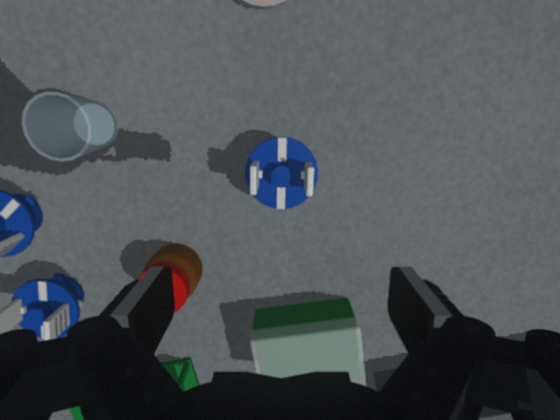

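The wrist view shows the stopper at (281,173), stripes vertical at (282,149) and (281,197), and tabs left and right.

Run:
```python
from h import *
c=pickle.load(open("pics/w1.pkl","rb"));im=c["img"].astype(int)
r,g,b=im[...,0],im[...,1],im[...,2]
blue=((b>r+50)&(b>90)).astype(np.uint8); white=((r>140)&(g>140)&(b>140)).astype(np.uint8)
roi=np.zeros_like(blue);roi[130:215,240:325]=1
pts=[]
n,l,s,ce=cv2.connectedComponentsWithStats(white*roi)
for i in range(1,n):
    if s[i,4]>20: print(s[i],ce[i],at_z(c,[ce[i]],44).round(1)); 
# flange outline: convex hull of blue + stripes only
hull=cv2.convexHull(np.argwhere((blue*roi))[:,::-1].astype(np.int32)).reshape(-1,2)
W=at_z(c,hull+0.0,44)[:,:2]
A=np.c_[2*W,np.ones(len(W))];x=np.linalg.lstsq(A,(W**2).sum(1),rcond=None)[0]
rad=np.sqrt(x[2]+x[0]**2+x[1]**2);print(x[:2],rad,np.abs(np.linalg.norm(W-x[:2],axis=1)-rad).max())
cv2.imwrite("pics/w1c.png",cv2.resize(c["img"][125:220,230:330,::-1],None,fx=6,fy=6,interpolation=2))
```

```text
[278 138   8  23 166] [281.44578313 148.03012048] [[480.2 285.1  44. ]]
[251 167   6  28 157] [253.40764331 179.82165605] [[504.7 251.8  44. ]]
[307 168   7  28 151] [309.98013245 181.50331126] [[517.8 305.7  44. ]]
[258 171   4   7  25] [259.56 173.88] [[500.2 259.   44. ]]
[277 188   8  21 167] [280.47904192 197.94011976] [[528. 274.  44.]]
[504.21051609 279.80918805] 35.35486375708167 0.7403408756540912
```

View pics/w1c.png

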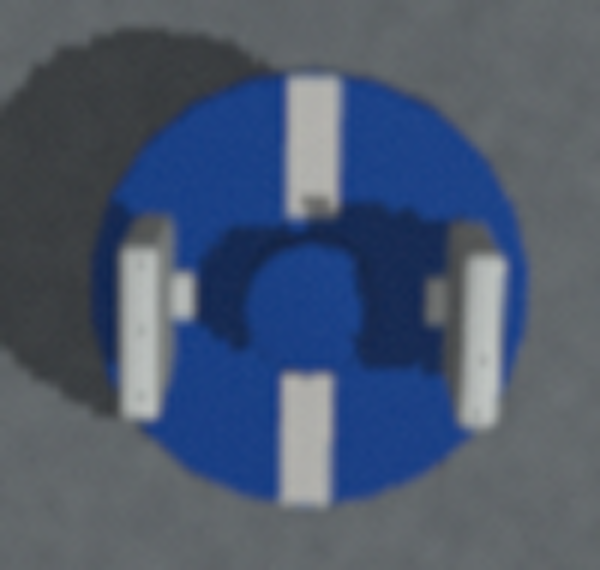

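Run:
```python
from station import *
from h import *
R=down(np.radians(166.9)); P=np.array([504.2,279.7])
movel([*P,130],R,v=200)
t=camera("top");pickle.dump(t,open("pics/t1.pkl","wb"))
f0=read_contact_force()
movel([*P,60],R,v=100)
w=camera("wrist");cv2.imwrite("pics/w2.png",w["img"][:,:,::-1])
grab(50)
print(read_time(),read_gripper_width(),f0,read_contact_force(),read_tcp_pos())
movel([*P,66],R,v=40)
print(read_contact_force(),read_gripper_width())
w=camera("wrist");cv2.imwrite("pics/w3.png",w["img"][:,:,::-1])
s=camera("side");cv2.imwrite("pics/s3.png",cv2.resize(s["img"][100:260,180:340,::-1],None,fx=3.5,fy=3.5,interpolation=2))
```

```text
4.2917 40.928668180469714 [ 0.58289842  0.55153719 -0.23755802] [-1.92211171 -1.08107591  8.51644532] [505.81802795 280.04766116  62.75326696]
[ 1.074744   -0.07756778 -2.32037475] 40.92685481547731
```

View pics/w3.png

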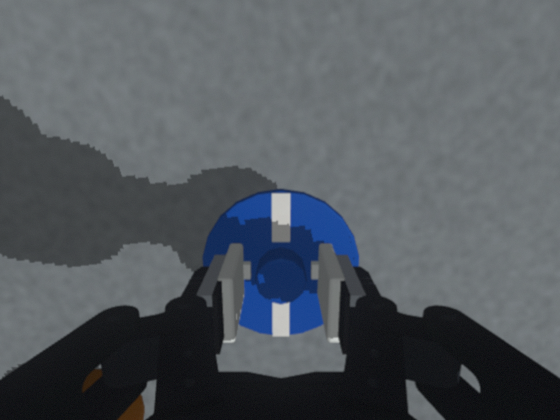

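View pics/s3.png

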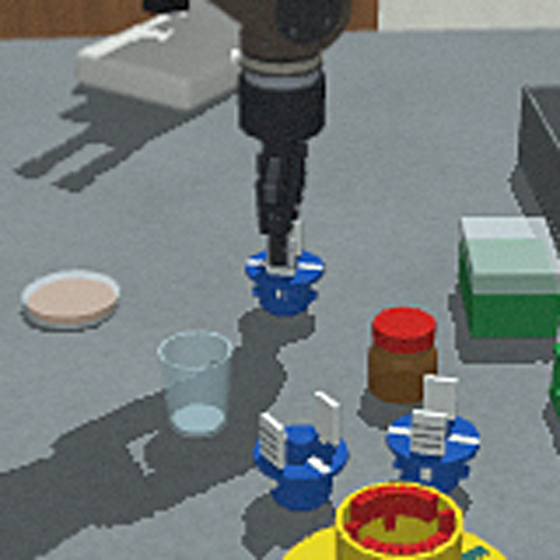

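The wrist view shows the stopper held, stripe vertical at (281,190) to (281,336). The side view shows it lifted off the bench. The width (40.9) and the 2.7 mm height deviation during the grab are odd, so I'll fit where the flange sits in the tool frame.

```bash
cat >> h.py <<'E'
def flange_fit(c,T,Rt,show=None):
    """fit 72mm disc (top z plane) in tool frame: returns centre in tool frame"""
    from scipy.optimize import least_squares
    im=c["img"].astype(int);r,g,b=im[...,0],im[...,1],im[...,2]
    blue=((b>r+35)&(b>60)).astype(np.uint8)
    n,l,s,ce=cv2.connectedComponentsWithStats(blue)
    m=(blue*0); 
    m[(blue>0)]=1; m[:185]=m[:185]*(m[:185]>0)
    pts=[]
    for row in range(192,262,3):
        cols=np.where(blue[row,180:380])[0]+180
        if len(cols)>20: pts+= [(cols[0]-.5,row),(cols[-1]+.5,row)]
    for col in range(240,322,3):
        if 268<col<294: continue
        rows=np.where(blue[150:300,col])[0]+150
        if len(rows)>5: pts.append((col,rows[0]-.5))
    pts=np.array(pts,float);T=np.array(T)
    def res(p):
        cen=T+Rt@p; X=at_z(c,pts,cen[2])
        return np.linalg.norm(X[:,:2]-cen[:2],axis=1)-36
    f=least_squares(res,[0,0,20],loss="soft_l1")
    return f.x,np.sqrt(np.mean(f.fun**2)),pts
E
python3 - <<'E'
from station import *
from h import *
c=camera("wrist");T=read_tcp_pos();R=np.array(read_eef_rot())
print(T,R.round(4))
x,e,pts=flange_fit(c,T,R);print(x,e,len(pts))
cen=np.array(T)+R@x;print(cen)
th=np.linspace(0,6.283,60)
im=c["img"][:,:,::-1].copy()
for q in pts: cv2.circle(im,tuple(int(v) for v in q),1,(0,255,255),-1)
for q in proj(c,cen+36*np.c_[np.cos(th),np.sin(th),0*th]): cv2.circle(im,tuple(int(round(v)) for v in q),1,(0,0,255),-1)
cv2.imwrite("pics/fit.png",im[150:400,130:430])
E
```

```text
[503.68046054 279.54957604  65.35019891] [[-9.740e-01  2.267e-01 -1.200e-03]
 [ 2.267e-01  9.740e-01 -4.000e-04]
 [ 1.000e-03 -6.000e-04 -1.000e+00]]
[-0.17640371  0.36780844 21.88308557] 0.1656836008700135 68
[503.91040343 279.85959692  43.46671544]
```

View pics/fit.png

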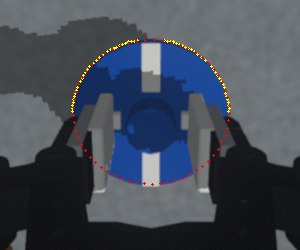

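Run:
```python
from station import *
from h import *
Rc=down(np.radians(166.9)); P=[504.2,279.7]
movel([*P,150],Rc,v=150)
c=camera("wrist");T=read_tcp_pos();R=np.array(read_eef_rot())
x,e,pts=flange_fit(c,T,R);print(T,x,e,len(pts),read_contact_force(),read_gripper_width(),read_time())
s=camera("side");cv2.imwrite("pics/s4.png",cv2.resize(s["img"][100:260,180:340,::-1],None,fx=3.5,fy=3.5,interpolation=2))
pickle.dump(s,open("pics/s4.pkl","wb"));cv2.imwrite("pics/w4.png",c["img"][:,:,::-1])
```

```text
[503.16964239 279.32661785 148.36997478] [-0.64438273  0.64080813 21.50738936] 0.16488848321942168 68 [-0.08401752 -0.45194751 -1.43485514] 41.00280558808712 5.5
```

View pics/s4.png

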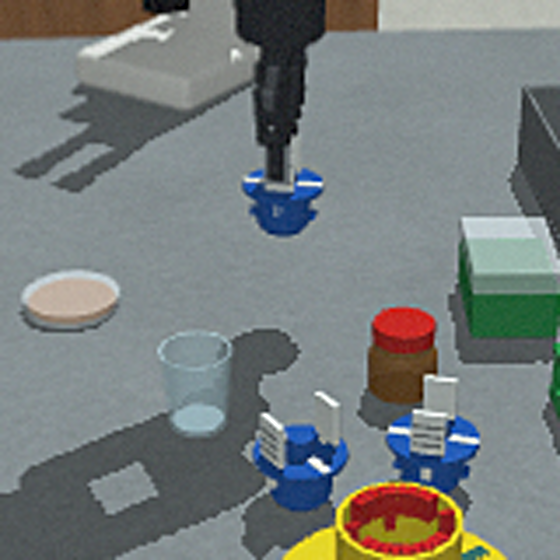

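View pics/w4.png

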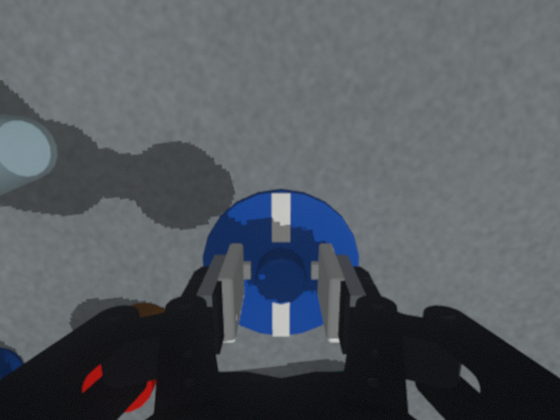

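The stopper is held (1.4 N weight). The top camera put the port near (535,-219), so next I look at it with the wrist camera, keeping the stopper out of view of it.

Run:
```python
from station import *
from h import *
movel([504.2,279.7,210],v=200)
R=down(np.radians(170))
p=np.array([534.8,-219.3,250])-R@np.array([70,0,0]);p[2]=250
move_ptp(p.tolist(),R); pause(0.3)
c=camera("wrist");c["T"]=read_tcp_pos();c["E"]=read_eef_rot();pickle.dump(c,open("pics/w5.pkl","wb"));cv2.imwrite("pics/w5.png",c["img"][:,:,::-1])
print(read_time(),c["T"],read_joint_pos(),read_contact_force())
print([(d["p"],d["box"]) for d in outline_of(c,"canister")])
```

```text
8.2417 [ 603.86553147 -230.96891934  250.03890122] [-5.22020149e-01  2.18935498e-01  1.64359131e+00 -7.99281156e-07
  1.27903970e+00 -1.91903657e+00] [-0.24259784 -0.6232964  -1.01556272]
[(0.64, [276.0, 106.8, 222.3, 213.7])]
```

View pics/w5.png

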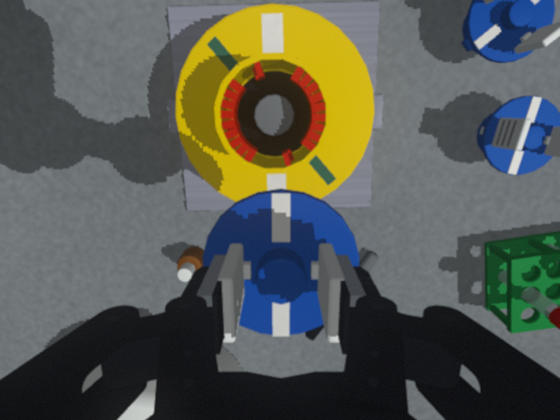

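Run:
```python
from h import *
c=pickle.load(open("pics/w5.pkl","rb"))
im=c["img"][:,:,::-1]
cv2.imwrite("pics/w5c.png",cv2.resize(im[45:180,205:340],None,fx=4.4,fy=4.4,interpolation=2))
# rectified top-down at z=136
pc=at_z(c,[[274,114]],136)[0];print(pc)
S=6;N=600
yy,xx=np.mgrid[0:N,0:N]
X=pc[0]-(yy-N/2)/S*1.0; Y=pc[1]-(xx-N/2)/S*1.0
P=proj(c,np.c_[X.ravel(),Y.ravel(),np.full(X.size,136.)]).astype(np.float32)
rr=cv2.remap(im,P[:,0].reshape(N,N),P[:,1].reshape(N,N),cv2.INTER_CUBIC)
np.save("pics/pc.npy",pc);cv2.imwrite("pics/rect.png",rr)
```

```text
[ 537.67581537 -223.33567882  136.        ]
```

View pics/rect.png

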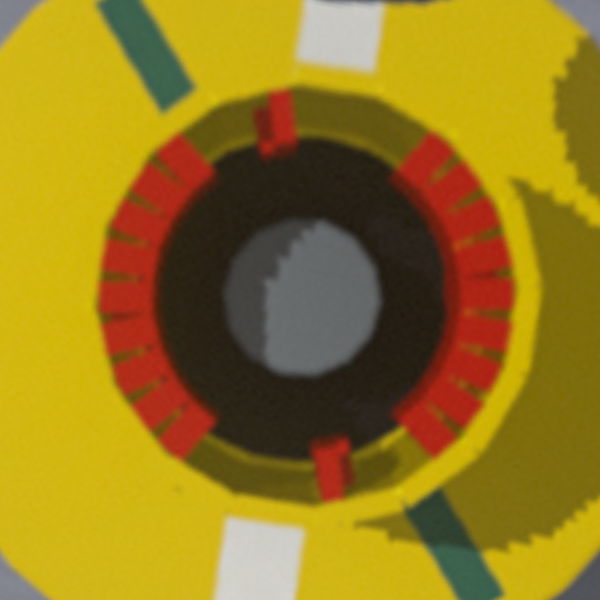

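The rectified view (up = +x, left = +y, 6 px/mm) shows red rim arcs left and right, with small red bars at (277,123) and (332,468). The slots lie clockwise of the bars, the notches (green marks) anticlockwise. I'll fit this.

Run:
```python
from h import *
from scipy.optimize import least_squares
pc=np.load("pics/pc.npy");rr=cv2.imread("pics/rect.png").astype(int)
b,g,r=rr[...,0],rr[...,1],rr[...,2]
red=(r>130)&(g<75)&(b<75)
red=cv2.morphologyEx(red.astype(np.uint8),cv2.MORPH_CLOSE,np.ones((9,9)))
cv2.imwrite("pics/red.png",red*255)
# outer radius fit from red per angle
cen=np.array([306.,297.])
for it in range(5):
    pts=[];
    for a in np.radians(np.arange(0,360,2)):
        s=np.arange(120,240)
        q=cen+s[:,None]*np.array([np.cos(a),np.sin(a)])
        v=red[q[:,1].astype(int),q[:,0].astype(int)]
        if v.sum()>20: pts.append(q[np.where(v)[0][-1]])
    pts=np.array(pts)
    f=least_squares(lambda p:np.linalg.norm(pts-p[:2],axis=1)-p[2],[*cen,208],loss="soft_l1",f_scale=2)
    cen=f.x[:2]
print(f.x,len(pts),"world",pc[0]-(cen[1]-300)/6,pc[1]-(cen[0]-300)/6,f.x[2]/6)
# inner edge fit
# angular profile (yaw: up=0, left positive)
for rad in (28,30,32):
    yaw=np.arange(-180,180,0.5);a=np.radians(yaw)
    q=cen+rad*6*np.c_[-np.sin(a),-np.cos(a)]
    v=red[q[:,1].round().astype(int),q[:,0].round().astype(int)]
    e=np.where(np.diff(v.astype(int)))[0];print(rad,[(float(yaw[i]),"R" if v[i+1] else "-") for i in e])
```

```text
[306.32400515 295.83768663 204.06457491] 116 world 538.3695342620414 -224.3896796769336 34.010762484199
28 [(-177.5, 'R'), (-168.0, '-'), (-143.0, 'R'), (-35.5, '-'), (3.5, 'R'), (11.5, '-'), (36.5, 'R'), (143.5, '-')]
30 [(-177.0, 'R'), (-168.5, '-'), (-143.0, 'R'), (-36.0, '-'), (3.5, 'R'), (11.0, '-'), (36.5, 'R'), (143.5, '-')]
32 [(-177.0, 'R'), (-169.0, '-'), (-143.0, 'R'), (-36.5, '-'), (4.0, 'R'), (11.0, '-'), (37.0, 'R'), (143.0, '-')]
```

View pics/red.png

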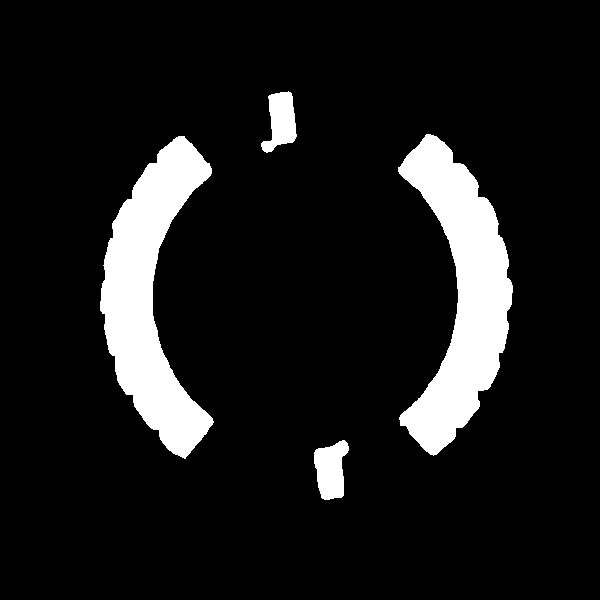

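```bash
cat > s6.py <<'E'
from station import *
from h import *
R=down(np.radians(163.7)); port=np.array([538.4,-224.4]); off=np.array([-0.5,0.5,0])
P=port-(R@off)[:2]
print("target",P)
movel([*P,240],R,v=120)
movel([*P,210],R,v=80); pause(0.3)
c=camera("wrist");T=read_tcp_pos();E=np.array(read_eef_rot())
x,e,_=flange_fit(c,T,E);print(T,E.round(4),x,e,(np.array(T)+E@x))
cv2.imwrite("pics/w6.png",c["img"][:,:,::-1])
s=camera("side");cv2.imwrite("pics/s6.png",cv2.resize(s["img"][170:330,210:370,::-1],None,fx=3.7,fy=3.7,interpolation=2))
t=camera("top");cv2.imwrite("pics/t6.png",cv2.resize(t["img"][170:270,300:400,::-1],None,fx=5,fy=5,interpolation=2))
pickle.dump((s,t),open("pics/s6.pkl","wb"))
print(read_time(),read_contact_force(),read_wrist_torque(),read_gripper_width())
E
python3 s6.py
```

```text
target [ 537.779764   -224.73956929]
[ 537.98116224 -224.84990826  210.53384964] [[-9.598e-01  2.806e-01  8.000e-04]
 [ 2.806e-01  9.598e-01 -5.000e-04]
 [-9.000e-04 -2.000e-04 -1.000e+00]] [-0.97911774  0.2395896  24.25975717] 0.1772046474308645 [ 539.00774456 -224.90656885  186.27493765]
9.975 [-0.06802582  1.02852281 -0.76290432] [ 0.05692368  0.00071371 -0.0044014 ] 41.246520738720264
```

View pics/s6.png

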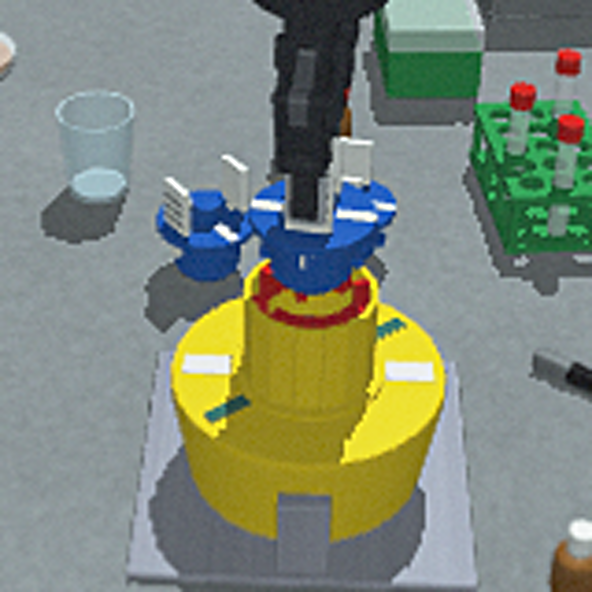

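View pics/w6.png

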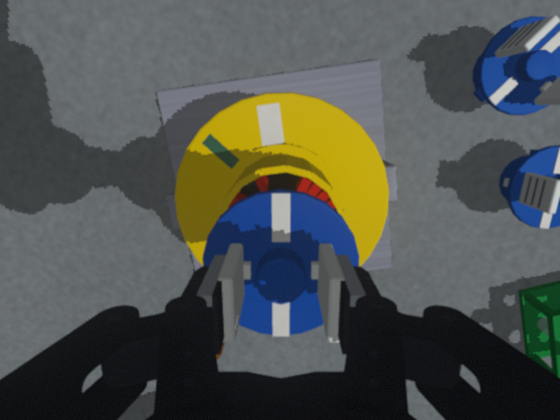

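Run:
```python
from h import *
s,t=pickle.load(open("pics/s6.pkl","rb"))
th=np.linspace(0,2*np.pi,120,endpoint=False)
def circ(c,r):return np.array(c)+r*np.c_[np.cos(th),np.sin(th),0*th]
def draw(c,name,x0,y0,w,k):
    im=cv2.resize(c["img"][y0:y0+w,x0:x0+w,::-1],None,fx=k,fy=k,interpolation=2)
    for cen,r,col in [((538.4,-224.4,136),38.5,(255,0,255)),((538.4,-224.4,136),25.5,(255,0,255)),((538.4,-224.4,78),82,(255,0,255)),((537.98,-224.85,189),36,(0,255,0)),((537.98,-224.85,183),36,(0,255,0))]:
        for q in proj(c,circ(cen,r)): cv2.circle(im,(int((q[0]-x0+.5)*k),int((q[1]-y0+.5)*k)),1,col,-1)
    cv2.imwrite(name,im)
draw(s,"pics/os.png",225,200,130,6)
draw(t,"pics/ot.png",300,170,100,6)
```

```text
(no output)
```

View pics/os.png

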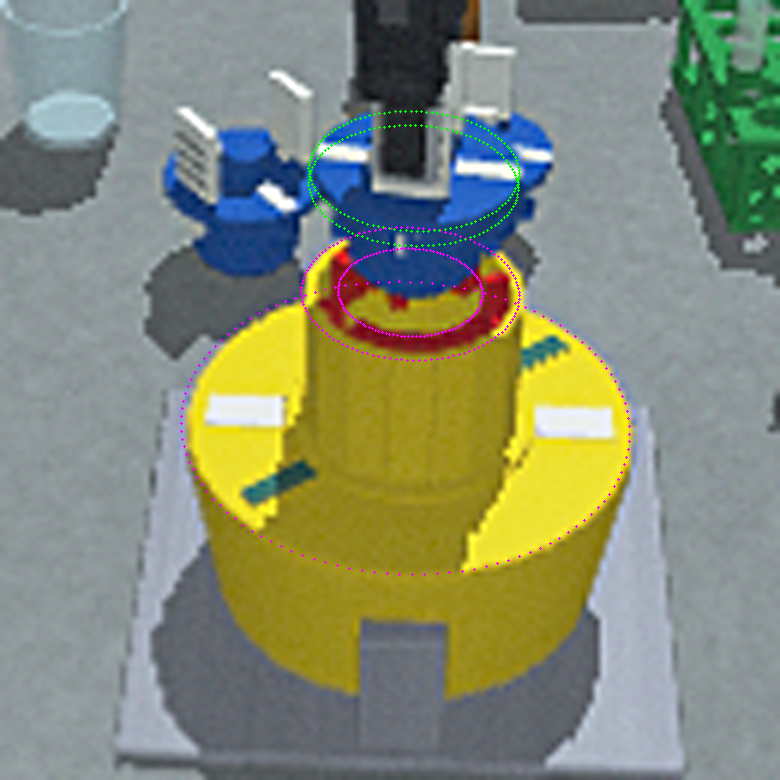

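View pics/ot.png

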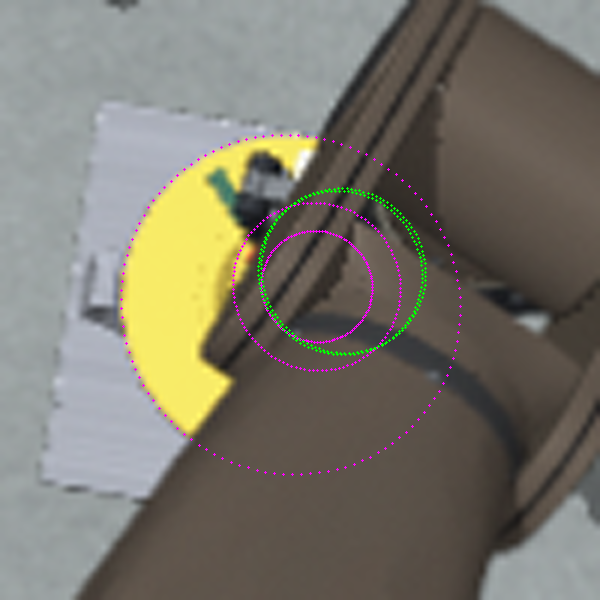

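The side overlay agrees laterally within about 1 mm, and port and stopper are shifted alike. Height is uncertain by a few mm, so I descend guarded, by feel.

```bash
cat > s7.py <<'E'
from station import *
from h import *
import sys
R=down(np.radians(163.7)); P=np.array([537.8,-224.7])
f0=np.array(read_contact_force())
z=210
while z>176:
    z-=2
    movel([*P,z],R,v=60); pause(0.05)
    f=np.array(read_contact_force())
    print(z,np.round(read_tcp_pos(),2),np.round(f,1),np.round(read_wrist_torque(),2))
    if abs(f[2])>6 or np.hypot(*f[:2])>8: print("STOP");break
print(read_time())
E
python3 s7.py
```

```text
208 [ 537.72 -224.65  207.81] [-0.4 -0.5 -1.5] [ 0.01 -0.01  0.02]
206 [ 537.75 -224.66  205.85] [ 0.4 -0.3 -1.5] [-0.05  0.02 -0.  ]
204 [ 537.74 -224.65  203.85] [-0.1  0.6 -2.2] [ 0.03  0.05 -0.  ]
202 [ 537.76 -224.67  201.89] [-1.  -0.2  0. ] [-0.   -0.02 -0.03]
200 [ 537.74 -224.69  199.88] [-0.7  0.7 -1.9] [0.02 0.01 0.03]
198 [ 537.74 -224.67  197.88] [-0.   0.3 -1.6] [-0.02  0.   -0.04]
196 [ 537.74 -224.68  195.88] [ 0.1  0.2 -1.3] [ 0.02 -0.01 -0.  ]
194 [ 537.73 -224.65  193.86] [ 0.4  0.3 -1. ] [ 0.01 -0.    0.02]
192 [ 537.74 -224.67  191.87] [ 0.5 -0.9 -1.2] [-0.02  0.02 -0.03]
190 [ 537.75 -224.67  189.89] [-0.2 -0.6 -1.1] [-0.05  0.   -0.02]
188 [ 537.73 -224.67  187.87] [ 0.6 -0.2 -1.3] [-0.03  0.01  0.05]
186 [ 537.73 -224.65  185.86] [-1.3  0.4 -1.4] [ 0.01  0.03 -0.04]
184 [ 537.74 -224.69  183.89] [-0.1 -0.3 -0.8] [ 0.08  0.01 -0.02]
182 [ 537.73 -224.69  181.87] [-0.7  0.4 -0.4] [-0.03 -0.01 -0.02]
180 [ 537.74 -224.65  179.86] [-0.1  0.1 -1. ] [-0.01 -0.02  0.05]
178 [ 537.75 -224.68  177.9 ] [ 0.2 -0.5 -1.9] [-0.01 -0.02 -0.03]
176 [ 537.73 -224.66  175.85] [ 0.1  0.1 -1.2] [ 0.02 -0.01 -0.01]
15.075
```

Free all the way, so the lugs are in the slots. I continue at 1 mm steps to find the shutter.

```bash
cat > s8.py <<'E'
from station import *
from h import *
R=down(np.radians(163.7)); P=np.array([537.8,-224.7])
z=176; zc=None
while z>158:
    z-=1
    movel([*P,z],R,v=40); pause(0.03)
    F=[];
    for _ in range(3): F.append(read_contact_force()); pause(0.02)
    f=np.mean(F,0)
    print(z,np.round(read_tcp_pos(),2),np.round(f,1),np.round(read_wrist_torque(),2))
    if f[2]>5.2 or np.hypot(*f[:2])>7: print("STOP");break
print(read_time())
E
python3 s8.py
```

```text
175 [ 537.8  -224.71  174.99] [-0.5 -0.1 -1.4] [ 0.01  0.01 -0.01]
174 [ 537.79 -224.71  173.97] [ 0.2  0.3 -1.1] [0.   0.03 0.02]
173 [ 537.77 -224.67  172.94] [-0.2  0.3 -1.1] [ 0.01 -0.02 -0.05]
172 [ 537.8  -224.69  172.  ] [ 0.6 -0.2 -1.2] [ 0.01 -0.   -0.02]
171 [ 537.8  -224.69  170.98] [-0.2 -0.  -1. ] [ 0.   -0.03  0.06]
170 [ 538.01 -224.82  170.48] [-0.6  0.2  0.6] [0.09 0.03 0.03]
169 [ 537.99 -224.82  169.38] [-0.  -0.1  2.6] [0.09 0.03 0.04]
168 [ 537.99 -224.84  168.3 ] [-0.4  0.5  2.8] [0.04 0.   0.07]
167 [ 537.97 -224.81  167.28] [-0.2  0.1  3.8] [ 0.04 -0.01 -0.03]
166 [ 537.97 -224.82  166.26] [-0.1  0.2  5.1] [ 0.12  0.05 -0.03]
165 [ 537.98 -224.83  165.4 ] [-0.5  0.6  5.5] [0.1  0.12 0.01]
STOP
18.7417
```

Shutter met at TCP z≈170.2, so the turn window is TCP 162.2–164.7. I press to about 163.4, then turn clockwise, watching the moment.

```bash
cat > s9.py <<'E'
from station import *
from h import *
P=np.array([537.8,-224.7])
def rd():
    F=[];M=[]
    for _ in range(3): F.append(read_contact_force());M.append(read_wrist_torque()); pause(0.02)
    return np.mean(F,0),np.mean(M,0)
R=down(np.radians(163.7))
for z in (164,163.3):
    movel([*P,z],R,v=40);pause(0.03);f,m=rd();print(z,np.round(read_tcp_pos(),2),f.round(1),m.round(2))
if f[2]<12:
  for a in range(6,49,6):
    movel([*P,163.3],down(np.radians(163.7-a)),v=60);pause(0.05);f,m=rd()
    E=np.array(read_eef_rot());print(a,round(163.7-np.degrees(np.arctan2(E[1,0],E[0,0])),1),np.round(read_tcp_pos(),2),f.round(1),m.round(2),round(read_gripper_width(),1))
    if abs(m[2])>0.5 or f[2]>14 or np.hypot(*f[:2])>9: print("STOP");break
print(read_time())
E
python3 s9.py
```

```text
164 [ 538.02 -224.83  164.61] [-0.7  0.4  6.3] [0.15 0.13 0.03]
163.3 [ 538.02 -224.85  164.05] [-1.2  0.7  7. ] [0.16 0.14 0.  ]
6 6.0 [ 538.22 -224.88  164.13] [-0.6  0.9  6.6] [ 0.17  0.08 -0.02] 41.0
12 12.0 [ 538.3  -224.91  164.18] [-0.7  0.3  6.7] [ 0.16  0.03 -0.04] 40.9
18 18.0 [ 538.37 -224.94  164.2 ] [-0.   0.4  6.8] [ 0.11 -0.01 -0.01] 40.8
24 24.0 [ 538.41 -224.99  164.24] [-0.3  0.6  6.2] [ 0.11 -0.01  0.  ] 41.0
30 30.0 [ 538.43 -225.01  164.26] [-0.7  0.2  6.1] [ 0.07 -0.02 -0.02] 41.0
36 36.0 [ 538.47 -225.02  164.26] [-0.1  0.6  6.5] [ 0.07 -0.04 -0.04] 41.2
42 42.0 [ 538.56 -225.    164.3 ] [-0.4  0.3  6.7] [ 0.06 -0.07 -0.07] 41.3
48 48.0 [ 538.6  -225.03  164.31] [0.2 0.4 6.9] [ 0.08 -0.12 -0.08] 41.1
22.275
```

```bash
cat > s10.py <<'E'
from station import *
from h import *
from s9h import rd
P=np.array([537.8,-224.7])
a=48
while a<62:
    a+=1
    movel([*P,163.3],down(np.radians(163.7-a)),v=60);pause(0.04);f,m=rd()
    E=np.array(read_eef_rot());print(a,round(163.7-np.degrees(np.arctan2(E[1,0],E[0,0])),2),np.round(read_tcp_pos(),2),f.round(1),m.round(2))
    if abs(m[2])>0.25 or np.hypot(*f[:2])>7: print("STOP");break
print(read_time())
c=camera("wrist");cv2.imwrite("pics/w10.png",c["img"][:,:,::-1])
E
cat > s9h.py <<'E'
from station import *
import numpy as np
def rd():
    F=[];M=[]
    for _ in range(3): F.append(read_contact_force());M.append(read_wrist_torque()); pause(0.02)
    return np.mean(F,0),np.mean(M,0)
E
python3 s10.py
```

```text
49 49.0 [ 538.61 -225.    164.31] [0.1 0.1 6.4] [ 0.09 -0.08 -0.02]
50 50.01 [ 538.63 -224.98  164.34] [0.5 0.8 6.2] [ 0.09 -0.11 -0.03]
51 51.0 [ 538.72 -225.    164.35] [0.4 0.3 6.5] [ 0.08 -0.15  0.04]
52 51.98 [ 538.95 -224.96  164.41] [1.4 0.5 6. ] [ 0.13 -0.22  0.06]
53 52.98 [ 539.24 -224.91  164.38] [1.9 0.3 5.8] [ 0.13 -0.43  0.1 ]
54 53.93 [ 539.42 -224.91  164.39] [2.7 0.4 4.9] [ 0.15 -0.52  0.29]
STOP
24.325
```

View pics/w10.png

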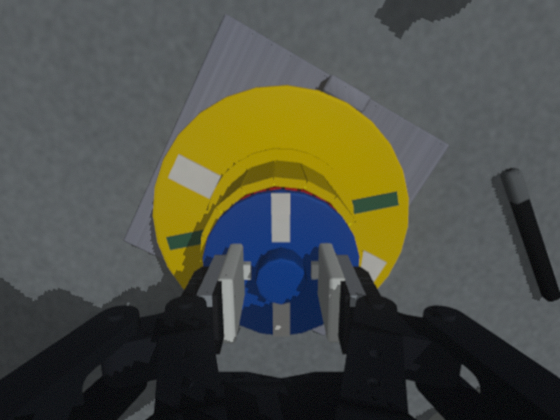

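The wrist view shows the stopper's stripe at (281,217), turned well away from the white mark at (195,176), and the moment is rising: the stop. I nudge once more to confirm it, then release.

Run:
```python
from station import *
from h import *
from s9h import rd
P=np.array([537.8,-224.7])
movel([*P,163.3],down(np.radians(163.7-55.3)),v=60);pause(0.04);f,m=rd()
print(np.round(read_tcp_pos(),2),f.round(1),m.round(2))
c=camera("wrist");T=read_tcp_pos()
open_jaws();pause(0.2)
f,m=rd();print(read_gripper_width(),f.round(1),m.round(2),np.round(read_tcp_pos(),2),read_time())
w=camera("wrist");cv2.imwrite("pics/w11.png",w["img"][:,:,::-1])
s=camera("side");cv2.imwrite("pics/s11.png",cv2.resize(s["img"][170:330,210:370,::-1],None,fx=3.7,fy=3.7,interpolation=2))
```

```text
[ 539.47 -224.9   164.42] [3.3 0.7 5.5] [ 0.19 -0.61  0.7 ]
85.39636539410529 [0.1 0.3 0.1] [-0.01 -0.   -0.  ] [ 537.76 -224.71  163.31] 25.525
```

View pics/w11.png

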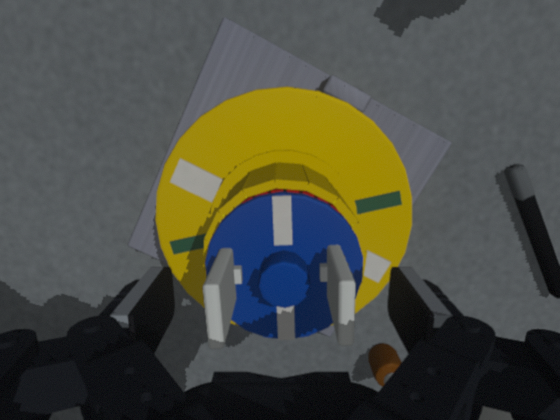

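View pics/s11.png

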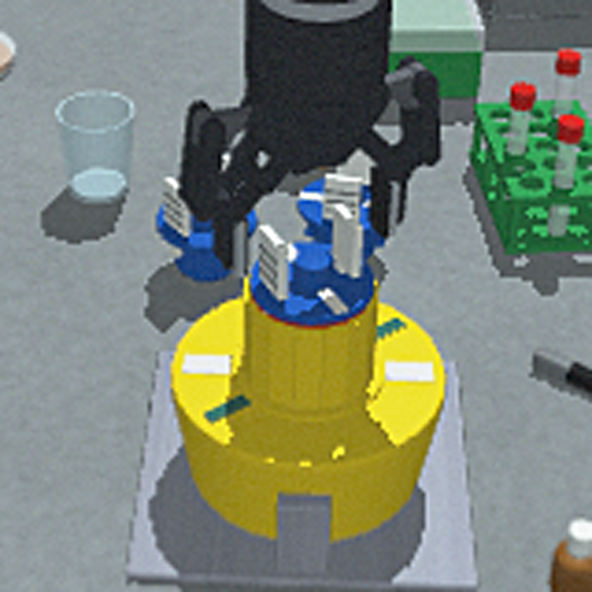

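The stop was confirmed (0.7 Nm). In the wrist view both tabs have moved out to about (219,295) and (341,290), clear of the pads. I retreat straight up and check tab spacing and depth from above.

Run:
```python
from station import *
from h import *
P=np.array([537.8,-224.7]);R=down(np.radians(108.4))
movel([*P,240],R,v=120)
p=np.array([*P,280])-R@np.array([30,0,0]);p[2]=280
movel(p.tolist(),R,v=150);pause(0.4)
c=camera("wrist");pickle.dump(c,open("pics/w12.pkl","wb"))
s=camera("side");cv2.imwrite("pics/s12.png",cv2.resize(s["img"][170:330,210:370,::-1],None,fx=3.7,fy=3.7,interpolation=2))
u=camera("top");cv2.imwrite("pics/t12.png",u["img"][:,:,::-1])
im=c["img"][:,:,::-1];q=proj(c,[538,-225,140])[0].astype(int);print(q,read_time())
x0,y0=q[0]-60,max(q[1]-60,0)
cv2.imwrite("pics/w12.png",cv2.resize(im[y0:y0+120,x0:x0+120],None,fx=5,fy=5,interpolation=2));print(x0,y0)
print(read_contact_force())
```

```text
[282 164] 27.45
222 104
[ 0.28469937  0.22081235 -0.72011039]
```

View pics/w12.png

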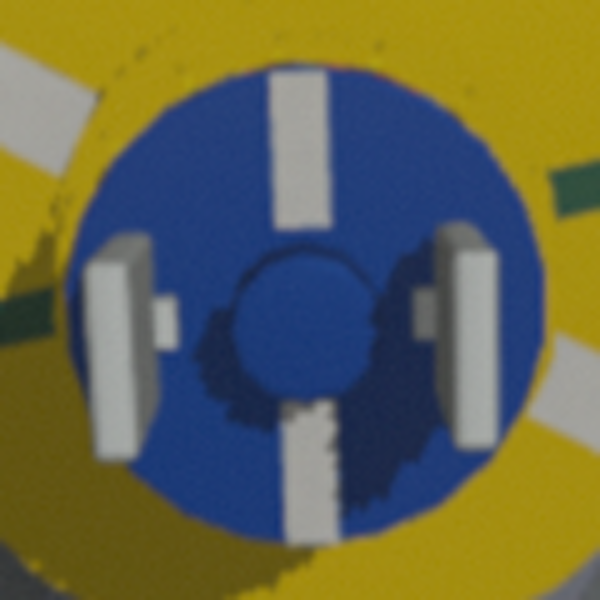

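View pics/s12.png

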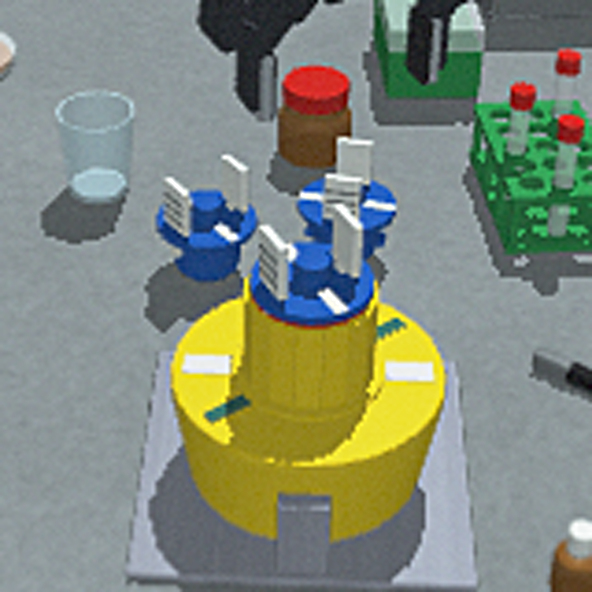

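View pics/t12.png

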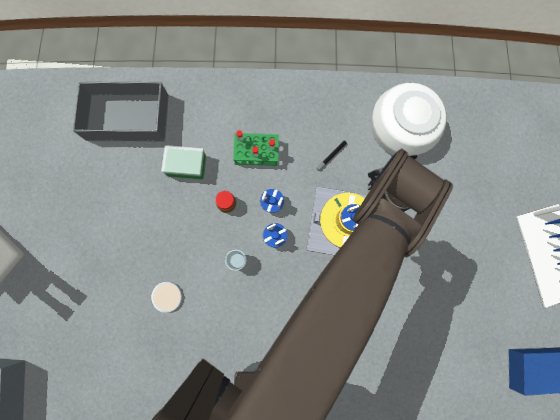

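The tabs look perhaps not fully out. I'll measure the spacing properly, against the resting view as a reference.

Run:
```python
from h import *
def tabs(c,box,flz):
    im=c["img"].astype(int);r,g,b=im[...,0],im[...,1],im[...,2]
    x0,y0,x1,y1=box
    w=np.zeros(r.shape,np.uint8);w[y0:y1,x0:x1]=((r>150)&(b>130)&(abs(r-b)<40))[y0:y1,x0:x1]
    n,l,s,ce=cv2.connectedComponentsWithStats(w)
    out=[]
    for i in range(1,n):
        if s[i,4]>60:
            box=cv2.boxPoints(cv2.minAreaRect(np.argwhere(l==i)[:,::-1].astype(np.float32)))
            W=at_z(c,box,flz+37)[:,:2]
            print(s[i],ce[i].round(1),"tabplane",at_z(c,[ce[i]],flz+37)[0].round(1),"flange",at_z(c,[ce[i]],flz)[0].round(1), cv2.minAreaRect(np.argwhere(l==i)[:,::-1].astype(np.float32)))
print("rest");tabs(pickle.load(open("pics/w1.pkl","rb")),(240,130,325,215),44)
print("now");tabs(pickle.load(open("pics/w12.pkl","rb")),(237,112,325,220),140.)
```

```text
rest
[278 138   8  22 159] [281.4 147.8] tabplane [476.4 285.8  81. ] flange [480.  285.1  44. ] ((281.5, 148.5), (21.0, 7.0), 90.0)
[251 167   5  27 135] [253. 180.] tabplane [498.5 255.7  81. ] flange [504.8 251.4  44. ] ((253.0, 180.0), (26.0, 4.0), 90.0)
[307 168   7  28 141] [310.  181.6] tabplane [510.2 304.3  81. ] flange [517.9 305.8  44. ] ((310.0009460449219, 181.47828674316406), (5.082155704498291, 27.104827880859375), 2.4895527362823486)
[277 188   8  21 155] [280.3 197.6] tabplane [518.9 275.8  81. ] flange [527.6 273.9  44. ] ((280.5, 198.0), (20.0, 7.0), 90.0)
now
[277 119  10  30 279] [281.7 132.9] tabplane [ 529.5 -201.   177. ] flange [ 530.2 -203.1  140. ] ((281.5, 133.5), (29.0, 9.0), 90.0)
[314 155   7  38 227] [317.4 172.8] tabplane [ 559.8 -217.9  177. ] flange [ 565.4 -222.7  140. ] ((317.0, 173.5), (37.0, 6.0), 90.0)
[240 157   9  38 244] [244.1 175.4] tabplane [ 514.7 -234.7  177. ] flange [ 513.1 -242.2  140. ] ((244.15565490722656, 175.4902801513672), (37.30221939086914, 6.487342357635498), 86.42366790771484)
[280 185   9  27 204] [283.7 199.4] tabplane [ 544.6 -241.9  177. ] flange [ 547.7 -250.4  140. ] ((284.0, 198.0), (26.0, 8.0), 90.0)
```

```bash
cat > fit.py <<'E'
from h import *
from scipy.optimize import least_squares
def fit(c,box,z0):
    im=c["img"].astype(int);r,g,b=im[...,0],im[...,1],im[...,2]
    x0,y0,x1,y1=box
    m=np.zeros(r.shape,np.uint8);m[y0:y1,x0:x1]=((b>r+25)&(b>55))[y0:y1,x0:x1]
    m=cv2.morphologyEx(m,cv2.MORPH_OPEN,np.ones((3,3)))
    h=cv2.convexHull(np.argwhere(m)[:,::-1].astype(np.int32)).reshape(-1,2).astype(float)
    ctr=h.mean(0); h=h+0.5*(h-ctr)/np.linalg.norm(h-ctr,axis=1)[:,None]
    c0=at_z(c,[ctr],z0)[0]
    f=least_squares(lambda p:np.linalg.norm(at_z(c,h,p[2])[:,:2]-p[:2],axis=1)-36,c0,loss="soft_l1",f_scale=.3)
    return f.x,np.sqrt(np.mean(f.fun**2)),h
def white(c,box):
    im=c["img"].astype(int);r,g,b=im[...,0],im[...,1],im[...,2];x0,y0,x1,y1=box
    w=np.zeros(r.shape,np.uint8);w[y0:y1,x0:x1]=((r>150)&(b>130)&(abs(r-b)<40))[y0:y1,x0:x1]
    n,l,s,ce=cv2.connectedComponentsWithStats(w);return [ce[i] for i in range(1,n) if s[i,4]>60]
def report(c,box,wb,z0):
    x,e,h=fit(c,box,z0);print("flange",x.round(2),"rms",e.round(2))
    C=white(c,wb);C=sorted(C,key=lambda q:q[0]);L,Rr=C[0],C[-1]
    st=sorted(C[1:3],key=lambda q:q[1])
    S=at_z(c,st,x[2]);d=S[0]-S[1];print("stripe len",np.linalg.norm(d),"dir",np.degrees(np.arctan2(d[1],d[0])),"mid",(S.mean(0)-x).round(1))
    for q in (L,Rr):
        t=at_z(c,[q],x[2]+37)[0]-x;u=d[:2]/np.linalg.norm(d[:2]);print("tab along",(t[:2]@u).round(2),"across",(t[:2]@[-u[1],u[0]]).round(2))
if __name__=="__main__":
    report(pickle.load(open("pics/w1.pkl","rb")),(235,125,330,220),(240,130,325,215),44)
    report(pickle.load(open("pics/w12.pkl","rb")),(227,108,340,222),(237,112,325,220),145)
E
python3 fit.py
```

```text
flange [503.61 279.9   48.24] rms 0.16
stripe len 48.28734824857661 dir 166.78502924540342 mid [-0.5 -0.2  0. ]
tab along 0.26 across 24.41
tab along -0.01 across -24.86
flange [ 538.58 -225.98  142.13] rms 0.18
stripe len 50.09283055112609 dir 110.2705419476382 mid [ 0.3 -0.5  0. ]
tab along 0.42 across 25.19
tab along 0.61 across -22.53
```

The measurement suggests one tab (right in that view) is about 2.5 mm short of fully out, with its tooth possibly at the notch edge. I check from a second viewpoint.

Run:
```python
from station import *
from fit import *
R=down(np.radians(108.4))
for i,(ox,oy,z) in enumerate([(50,0,250),(40,-25,250),(40,25,250)]):
    p=np.array([538,-225,0])-R@np.array([ox,oy,0]);p[2]=z
    movel(p.tolist(),R,v=150);pause(0.3)
    c=camera("wrist");pickle.dump(c,open(f"pics/w13_{i}.pkl","wb"))
    q=proj(c,[538,-225,145])[0].astype(int);print(q)
    x0,y0=q[0]-65,max(q[1]-65,0)
    cv2.imwrite(f"pics/w13_{i}.png",cv2.resize(c["img"][y0:y0+130,x0:x0+130,::-1],None,fx=4,fy=4,interpolation=2))
print(read_time())
a=[cv2.imread(f"pics/w13_{i}.png") for i in range(3)]
h=min(x.shape[0] for x in a);cv2.imwrite("pics/w13.png",cv2.resize(np.hstack([x[:h] for x in a]),None,fx=.51,fy=.51,interpolation=cv2.INTER_AREA))
```

```text
[281 139]
[244 155]
[319 155]
29.7083
```

View pics/w13.png

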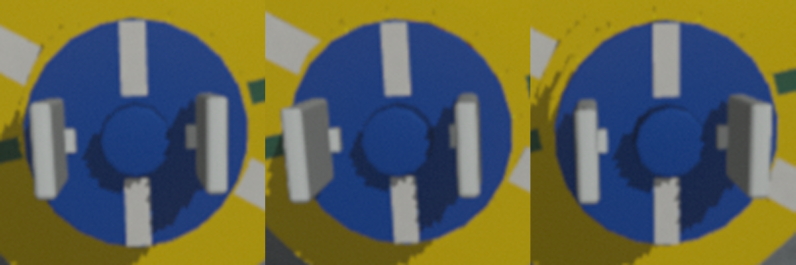

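View pics/w13_0.png

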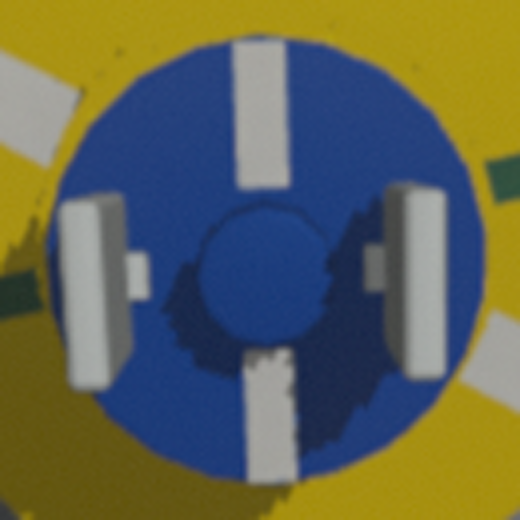

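Both views agree: the right tab is about 2.5 mm short, so its tooth sits on the notch's edge, slightly over-turned. The stopper is at about 110.3°, and the notch measured from the image wants about 113.5°. I squeeze again, ease back about 3° to mid-notch, and let go.

```bash
cat > s14.py <<'E'
from station import *
from fit import *
from s9h import rd
report(pickle.load(open("pics/w13_0.pkl","rb")),(220,60,345,205),(222,75,340,200),145)
P=np.array([538.4,-225.2])
R=down(np.radians(110.3))
movel([*P,240],R,v=150)
movel([*P,167],R,v=100);pause(.1)
f,m=rd();print("pre",np.round(read_tcp_pos(),2),f.round(1))
grab(50);pause(.05)
f,m=rd();print("held",read_gripper_width(),np.round(read_tcp_pos(),2),f.round(1),m.round(2))
E
python3 s14.py; python3 -c "
from station import *;print(read_time())"
```

```text
flange [ 538.62 -225.78  142.28] rms 0.14
stripe len 40.58889110924495 dir 62.90371395934871 mid [-17.8   5.    0. ]
tab along -4.88 across 38.02
tab along 15.02 across -28.59
pre [ 538.96 -225.53  168.13] [-0.6  0.2  0.2]
held 41.2265536023144 [ 539.39 -225.15  169.  ] [-0.5  1.7  6. ] [0.34 0.13 0.09]
31.7833
```

```bash
cat > s15.py <<'E'
from station import *
from h import *
from s9h import rd
P=np.array([538.4,-225.2])
for z,a in ((166.3,110.3),(166.3,111.8),(166.3,113.3)):
    movel([*P,z],down(np.radians(a)),v=60);pause(.05)
    f,m=rd();print(a,np.round(read_tcp_pos(),2),f.round(1),m.round(2))
    if abs(m[2])>.6 or f[2]>14: print("STOP");break
open_jaws();pause(.3)
w=camera("wrist");cv2.imwrite("pics/w15.png",w["img"][:,:,::-1])
f,m=rd();print(read_gripper_width(),f.round(1),read_time())
movel([*P,230],v=120)
R=down(np.radians(113.3));p=np.array([538.4,-225,0])-R@np.array([50,0,0]);p[2]=250
movel(p.tolist(),R,v=150);pause(.3)
c=camera("wrist");pickle.dump(c,open("pics/w16.pkl","wb"))
q=proj(c,[538,-225,145])[0].astype(int);x0,y0=q[0]-65,max(q[1]-65,0);print(q)
cv2.imwrite("pics/w16.png",cv2.resize(c["img"][y0:y0+130,x0:x0+130,::-1],None,fx=4,fy=4,interpolation=2))
print(read_time())
E
python3 s15.py
```

```text
110.3 [ 539.42 -225.17  168.84] [-0.6  1.8  7.4] [0.44 0.29 0.1 ]
111.8 [ 539.42 -225.16  168.78] [-0.6  2.2  7.2] [0.4  0.27 0.02]
113.3 [ 539.38 -225.21  168.75] [-0.6  2.   7.1] [0.37 0.25 0.  ]
85.55516145887134 [ 0.5 -0.1  0.1] 33.7417
[281 141]
35.2833
```

View pics/w16.png

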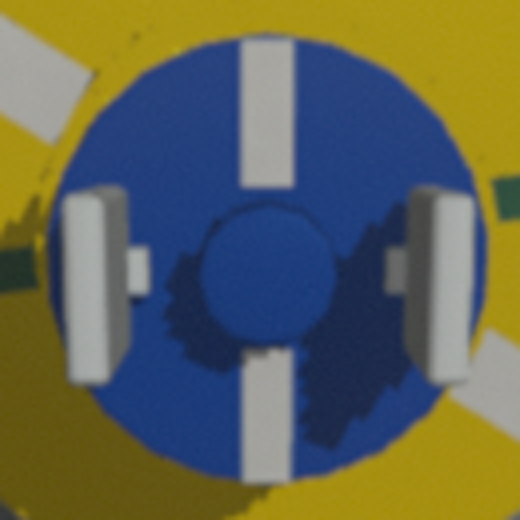

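Both tabs are now symmetric: left outer edge at crop column 64, right at 474, within a flange spanning 50–486. Final side and top check, then hand in.

Run:
```python
from station import *
from fit import *
c=pickle.load(open("pics/w16.pkl","rb"));x,e,h=fit(c,(220,70,345,205),145)
print(x)
s=camera("side");cv2.imwrite("pics/s16.png",s["img"][:,:,::-1])
s0=pickle.load(open("pics/side0.pkl","rb"))
for n in ["beaker","jar","tube_rack","tip_box","dish","marker","vial","stopper"]:
    a=[d["box"] for d in outline_of(s,n) if d["p"]>.4];print(n,np.round(a,1).tolist())
t=camera("top");t0=pickle.load(open("pics/top0.pkl","rb"))
d=np.abs(t["img"].astype(int)-t0["img"]).max(2)>45;cv2.imwrite("pics/diff.png",d.astype(np.uint8)*255)
ds=np.abs(s["img"].astype(int)-s0["img"]).max(2)>45;cv2.imwrite("pics/diffs.png",np.hstack([d,ds]).astype(np.uint8)[:, ::1]*255)
cv2.imwrite("pics/diffs.png",cv2.resize(np.hstack([d,ds]).astype(np.uint8)*255,(800,300)))
print(read_contact_force(),read_time())
```

```text
[ 538.86632904 -225.82767953  142.12735954]
beaker [[238.1, 210.5, 20.0, 32.4]]
jar [[297.9, 203.1, 11.9, 23.7]]
tube_rack [[355.2, 211.7, 45.5, 56.8]]
tip_box [[324.5, 185.4, 22.7, 26.9], [293.9, 242.9, 33.1, 28.5], [304.0, 233.2, 12.4, 19.2]]
dish [[200.6, 183.9, 30.5, 15.7]]
marker [[379.9, 277.0, 48.5, 25.0]]
vial [[365.6, 321.8, 13.1, 24.0]]
stopper [[295.5, 241.4, 32.4, 29.1], [265.5, 227.7, 28.4, 40.3], [303.3, 222.5, 22.8, 32.2], [367.6, 323.8, 15.1, 24.6], [284.6, 241.3, 8.0, 19.4]]
[-0.5044437  -0.1110356  -0.30479678] 35.7833
```

View pics/s16.png

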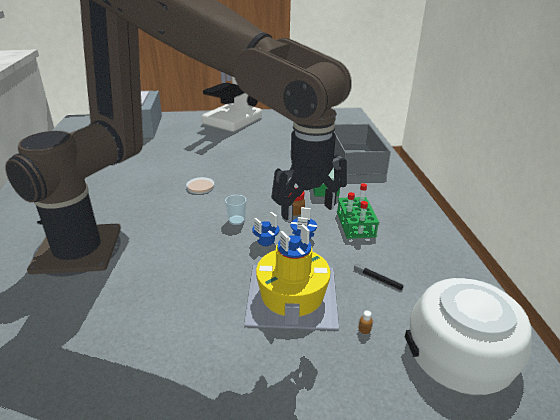

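View pics/diffs.png

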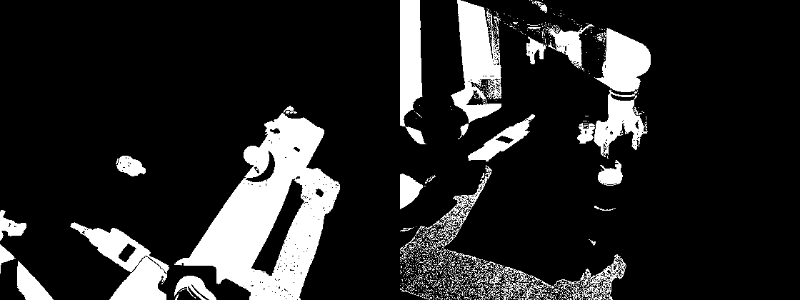

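The side view shows the stopper seated in the port at (295,242). In the difference images only the arm, its shadows, and the stopper's old and new places have changed. Handing in.

Run:
```python
from station import *
finish_job()
```

```text
the job is handed in; nothing more can be done
```

I closed the canister with the leftmost blue stopper, and the last wrist view shows both tabs out and the stopper seated. I squeezed the tabs, entered the slots (measured about 8° off nominal), pressed down against the shutter and turned it clockwise about 53° to the stop. The force readings on the port stayed under about 8 N, and the moment at the stop was about 0.7 Nm.

- **One thing mended:** after the first release one tab was about 2.5 mm short of fully out, probably with its tooth on the notch's edge. I squeezed again, eased it about 3° anticlockwise to mid-notch and let go.
- **Last checks:** the image differences show only the arm, its shadows and the stopper changed, and the gripper was clear at hand-in, about 36 s in.
- **What stayed uncertain:**
  - I confirmed the lock by eye only, with no pull or turn test.
  - The camera-fitted flange height (142 mm) agreed with the expected resting height (about 144.5 mm, ±3 for the rim) only within the few millimetres of camera error.
  - The gripper read about 41 mm while squeezing, not the expected 46 mm. I took this as reading or pad offset.

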